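# Set and lock the length stop of a bar jig

### The arm

A 6-joint arm with a two-finger parallel gripper is mounted at the origin on the work surface. World frame = base frame: x ahead of the robot, y to its left, z up, the work surface at z = 0. Lengths are in m, angles in rad, forces in N, time in s.
With the tool pointing down it reaches from about 0.375 to 0.975 m from the base axis. Payload 3.8 kg.
Tool frame: the origin (TCP) lies midway between the tips of the shut fingers; the grasp point (between the pads) lies 19 mm behind it; y points along the fingers, x is the direction in which the jaws open and shut, and the axes are right-handed (so a half turn about y gives the same grasp; the last joint's range is limited). The gripper opens to 88 mm and grips with 3 to 60 N. Pads are 18 mm wide; open, the fingers measure 123 mm over their backs; the gripper's body (75 mm by 187 mm) begins 45 mm behind the grasp point.
Start: joints at [1.186, 0.264, 1.604, -0, 1.274, -0.037], TCP at [0.23, 0.635, 0.239] pointing down, gripper open.
Joint ranges: [-2.63, 2.63], [-0.94, 2.18], [0.31, 2.57], [-1.31, 4.45], [0, 2.66], [-2.55, 2.55]. Speed limits (rad/s): [2.57, 2.57, 3.14, 3.14, 3.14, 3.14].

### API

Orientations are given as a rotation vector (axis times angle).
In Python, from rig import env gives the robot as it stands.
- The arm moves only by the tool step_arm, never from a script. Its argument "rows" is a list of rows, each a list of 2 entries, a list of its own where there are three numbers: the shift along the tool's x, y, z in units of 50 mm (1.0 is 50 mm), then the turn about the tool's y in units of 8 degrees (1.0 is 8 degrees). A call has 1 to 5 rows; each row is the pose to reach, as a shift and turn from the pose commanded when the call began, along the tool's axes at that moment; what a row does not reach only later rows make up. A row lasts 1/10 s, in which the tool goes at most 50 mm and 8.59 degrees, less where a joint would pass 70% of its speed; a pose out of reach is approached as far as the arm can. A call with a gripper value outside its range is refused whole. "fingers" is the opening, from 0 (shut) to 1 (fully open), set as the call begins (left out, the last holds). The fingers move at their own pace and stop on an object; "newtons" is the grip in N (left out, the last holds). Time passes only in rows, so rows that repeat a pose let the fingers close. It gives the time, the measured TCP pose, the force and the opening at its end, in the units of the state.
- env.observe(): the state, without advancing time (a new reading comes with each control period).
- env.camera(name): name is "side" or "top" or "wrist"; returns the picture (480x640x3 uint8, red, green, blue); there is no depth.
- env.calibration(name): a dict with "camera_matrix" (3x3 intrinsics, pixels), "xyz" and "rotation" of the camera in the world; the wrist camera has in their place "hand_eye" (4x4, takes a point from camera to tool coordinates, whose origin is the TCP and whose axes are the tool frame's). Camera axes: x right, y up, looking along -z (the intrinsics and any distortion apply to the point x, -y, -z); pixel columns grow to the right and rows downward; lengths in m; the calibration is good to about 2 mm. A picture is of the moment at which its call begins: read the wrist's pose just before it. calibration takes no time and is no camera call.
- env.hand_in(): hands the job in, once; it reports no verdict.
The state is a dict: "time": time; "joint_pos": joint angles; "joint_velocities": joint speeds; "effort": joint torques, N m; "tool_pos": TCP position; "eef_rot": TCP orientation; "contact_force": force on the tool from outside, world axes, zero at the start; "wrist_torque": the same for the moment, N m; "gripper_width": opening from 0.0 (shut) to 1.0 (fully open).
Only numpy, scipy, OpenCV 4.12 (cv2) and the standard library are available. Lean on these libraries where they do the work, as an engineer would, in place of code of your own. Each camera call takes 0.05 s, during which the arm holds its last target.

### The job

Set the sliding stop of the jig to the copper sample bar: with the clamp lever still open, push the stop along its rail until the bar sits tight between the fixed end block and the stop, with no gap at either end. Then flip the stop's cam lever all the way over to lock the stop there, leave the other things on the cart alone, and let go.

Things in the scene. Friction and masses are not known exactly. Their poses are not given: they have to be found in the camera images.
- jig: Fixed low jig, grey bed plate 140 x 480 x 12 mm, turned up to 0.25 rad. Origin: centre of its underside, on the work surface. y runs along the rail towards the fixed end block, x across it away from the bar, z up. Aluminium rail along y at x = 7 mm: foot 40 mm wide up to z = 37 mm, ridge 14 mm wide up to z = 59 mm. The bar's channel is 44 mm wide, between rail foot and a front lip 7 mm high.
- end_face (a point): Point on the face of the end block (dark steel, 95 x 26 mm in plan, 68 mm high) that looks along -y of the jig; the bar must end up against it. Jig coordinates (-35, 190, 18) mm; axes as the jig.
- bar: Loose flat copper bar, 40 x 140 x 10 mm, about 0.4 kg, two dark round marks on top; origin under its centre, y along its length towards the end block. Lies in the channel with 2 mm play on each side and starts 8 to 30 mm short of the end block.
- bar_far_end (a point): Centre of the bar's end that looks to the end block, 6 mm above the bar's underside.
- bar_near_end (a point): Centre of the bar's other end, which looks to the sliding stop, 6 mm above the bar's underside.
- stop_face (a point): Point on the sliding stop's face that looks along +y of the jig, at jig x = -35, z = 18 mm; axes as the jig. The stop is a dark steel block, 44 mm long along y, astride the rail: x = -58 to 34 mm, top at z = 60 mm; its nose reaches down over the channel to z = 15 mm. Unlocked it slides along y against about 2.5 N of friction (pushing the bar too: about 5 N) and stays where left.
- stop_back (a point): Point on the stop's flat back face (looks along -y), 44 mm behind stop_face, at jig x = -35 mm, z = 45 mm: the place to push it from. The open lever does not reach over it.
- pivot (a point): Axis of the cam lever, on the stop: jig x = 7 mm, z = 72 mm, half way along the stop's length; axes as the jig. Two cheeks beside it, 36 mm apart over their outsides along y, reach up to z = 82 mm.
- lever_tip (a point): Centre of the round end (16 mm diameter, 20 mm wide along y) of the steel cam lever, 77 mm from the pivot axis. The lever is a bar 16 mm wide, 9 mm thick, 85 mm long from the axis; it swings only in the jig's x-z plane, across the rail.
- lever (a joint): Lever angle, rad. 0: open, 30 degrees above level, pointing to +x of the jig (away from the bar). Grows as it rises (upright at 1.05) and comes down on the bar's side to its hard stop at 2.50, fully locked, 7 degrees above level. Starts at 0 to 0.25. Stays where left. Light up to 1.2; from there the cam bites on the rail and it takes up to about 1 N m (some 13 N at the tip).
- bolt_tray: Bystander: open steel tray of bolts, 120 x 170 x 30 mm, origin under its centre.
- tape: Bystander: black tape measure, 66 x 66 x 34 mm, origin under its centre.
- spray_can: Bystander: upright spray can, 58 mm diameter, 170 mm high, origin under its centre.

How it is judged:
By the outcome, as a careful person would: the job done as asked, in the order asked, and still so for the second after the job is handed in, with the robot touching nothing.
It also fails if it takes over 64 s, if anything falls off the work surface, if the arm or the gripper's body presses on something with over 40 N, if the wrist force passes 120 N, or if a joint passes its speed limit or range.

## Working session

There is one attempt and no reset: what is moved stays moved. The work goes in short steps, Python scripts to look and compute and a tool call to move; the robot and the scene stay as the last step left them, time stands still between calls to the robot, and variables do not carry over. Pictures are saved under pics/ and viewed, and the job is handed in when it is done.

Besides the shell and the picture viewer there is one more tool, called after "Call:" as name(argument=value, ...) on one line, values as JSON. step_arm: Moves the arm, as the interface text tells. Its arguments: {"type":"object","properties":{"rows":{"type":"array"},"fingers":{"type":"number"},"newtons":{"type":"number"}},"required":["rows"]}

```bash
ls; mkdir -p pics; python3 - <<'E'
from rig import env
import cv2
s=env.observe()
print({k:s[k] for k in ('time','tool_pos','eef_rot','contact_force','gripper_width')})
for n in('side','top','wrist'):
    im=env.camera(n); cv2.imwrite(f'pics/{n}0.png',im[:,:,::-1]); print(n,env.calibration(n))
E
```

```text
pics
{'time': 0.0, 'tool_pos': array([0.22980326, 0.63393182, 0.2374228 ]), 'eef_rot': array([-1.35510621, -0.94793336,  0.95091759]), 'contact_force': array([ 0.74840543, -0.49274205,  0.82388032]), 'gripper_width': 1.001515044127575}
side {'camera_matrix': array([[451.92658222,   0.        , 324.62690197],
       [  0.        , 451.92658222, 239.70569649],
       [  0.        ,   0.        ,   1.        ]]), 'xyz': array([-0.03535578, -0.50679971,  0.79387243]), 'rotation': array([ 0.8319296 , -0.35140898, -0.79088046])}
top {'camera_matrix': array([[470.89899431,   0.        , 319.16420678],
       [  0.        , 470.89899431, 241.21547261],
       [  0.        ,   0.        ,   1.        ]]), 'xyz': array([0.51051834, 0.054814  , 1.02003892]), 'rotation': array([ 0.0178477 , -0.04401229, -1.59220819])}
wrist {'camera_matrix': array([[377.71437078,   0.        , 323.89154792],
       [  0.        , 377.71437078, 248.06463981],
       [  0.        ,   0.        ,   1.        ]]), 'hand_eye': array([[ 9.99999208e-01,  7.60314751e-04, -1.00254491e-03,
        -4.34059087e-05],
       [-1.17188813e-03,  2.72705289e-01, -9.62096904e-01,
        -1.46296414e-01],
       [-4.58097169e-04,  9.62097317e-01,  2.72705964e-01,
         6.96015378e-02],
       [ 0.00000000e+00,  0.00000000e+00,  0.00000000e+00,
         1.00000000e+00]])}
```

View pics/side0.png

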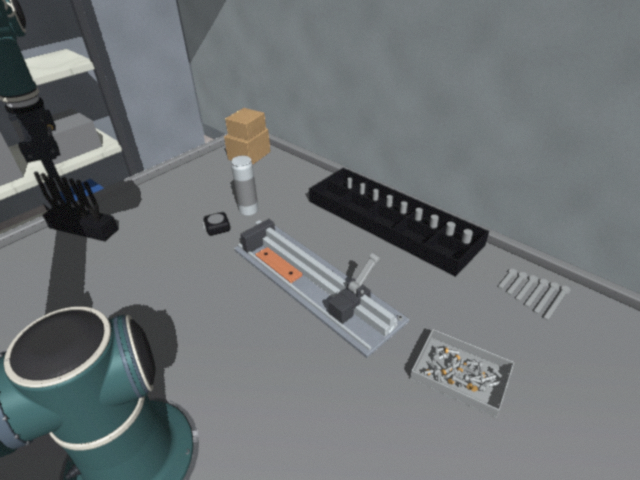

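View pics/top0.png

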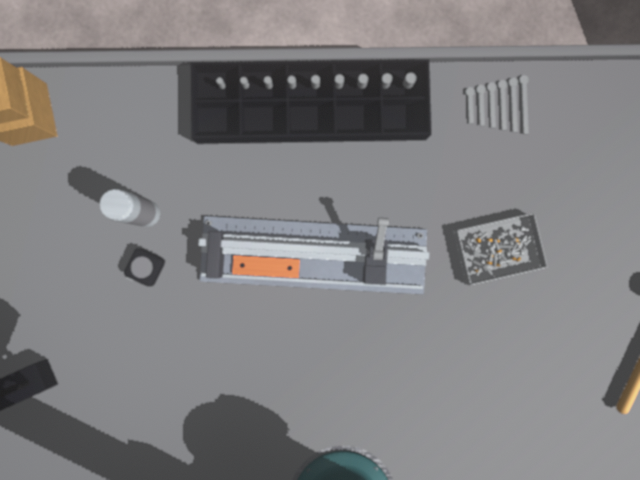

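View pics/wrist0.png

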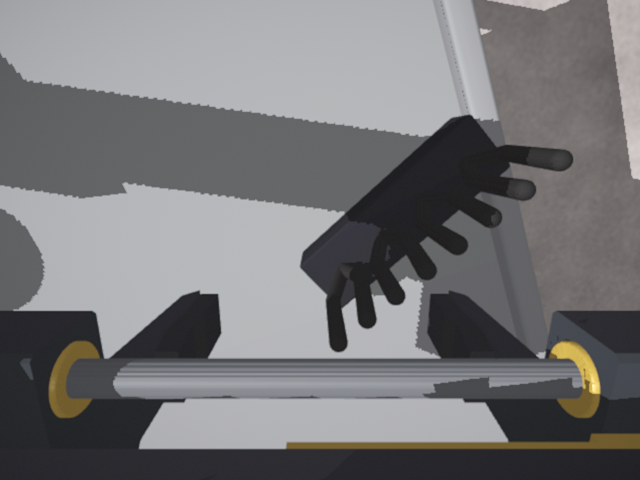

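```bash
python3 - <<'E'
import cv2
t=cv2.imread('pics/top0.png')[200:305,190:440]; cv2.imwrite('pics/topz.png',cv2.resize(t,None,fx=3.2,fy=3.2,interpolation=cv2.INTER_CUBIC))
t=cv2.imread('pics/side0.png')[210:360,225:425]; cv2.imwrite('pics/sidez.png',cv2.resize(t,None,fx=4,fy=4,interpolation=cv2.INTER_CUBIC))
E
```

```text
(no output)
```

View pics/topz.png

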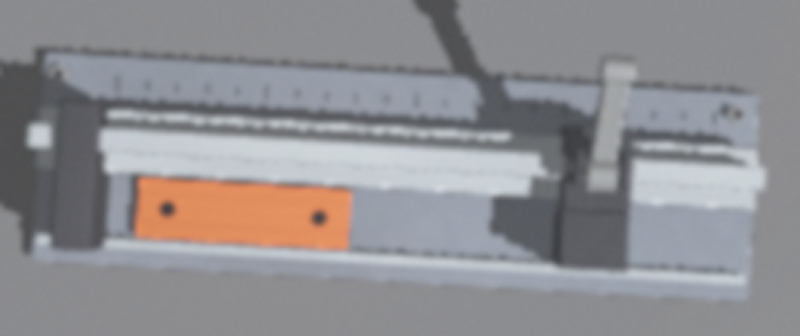

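View pics/sidez.png

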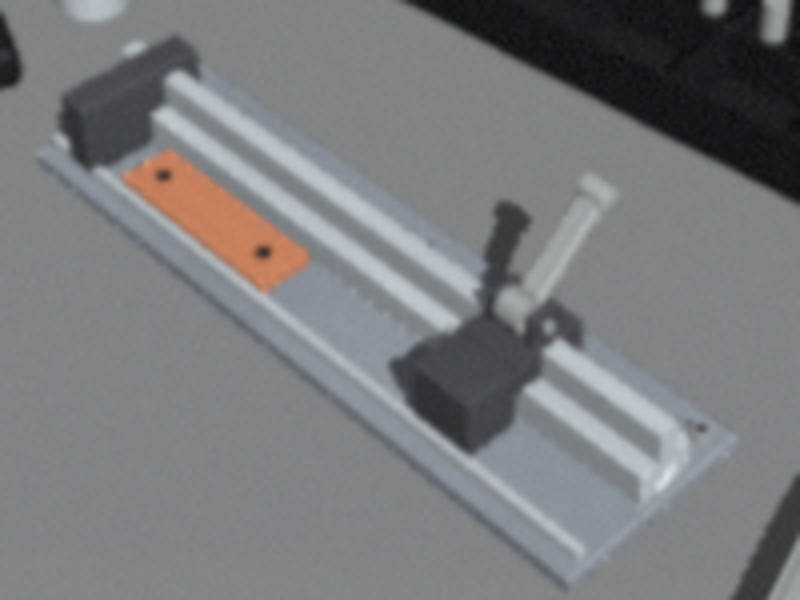

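```bash
cat > h.py <<'E'
import numpy as np, cv2
from scipy.spatial.transform import Rotation as R
from scipy.optimize import least_squares
from rig import env
def proj(n,P):
    c=env.calibration(n); P=np.atleast_2d(P)
    q=(P-c['xyz'])@R.from_rotvec(c['rotation']).as_matrix()
    q=np.c_[q[:,0],-q[:,1],-q[:,2]]; u=q@np.array(c['camera_matrix']).T
    return u[:,:2]/u[:,2:]
def jw(j,P):  # jig(x,y,yaw) , P in mm
    P=np.atleast_2d(P)/1000; c,s=np.cos(j[2]),np.sin(j[2])
    return np.c_[j[0]+c*P[:,0]-s*P[:,1], j[1]+s*P[:,0]+c*P[:,1], P[:,2]]
E
python3 - <<'E'
from h import *
T=lambda u,v:((u+.5)/3.2-.5+190,(v+.5)/3.2-.5+200)
S=lambda u,v:((u+.5)/4-.5+225,(v+.5)/4-.5+210)
# p = x,y,yaw,s(stop face y),b(bar far end y),lever
obs=[('top',T(28,258),lambda p:(-70,240,12)),('top',T(37,48),lambda p:(70,240,12)),('top',T(757,93),lambda p:(70,-240,12)),('top',T(746,298),lambda p:(-70,-240,12)),
('side',S(42,152),lambda p:(-70,240,12)),('side',S(567,578),lambda p:(-70,-240,12)),('side',S(735,438),lambda p:(70,-240,12)),
('top',T(627,268),lambda p:(-58,p[3]-44,60)),('side',S(475,405),lambda p:(-58,p[3]-44,60)),('side',S(412,370),lambda p:(-58,p[3],60)),
('top',T(136,178),lambda p:(-15,p[4],22)),('top',T(134,237),lambda p:(-55,p[4],22)),('top',T(350,190),lambda p:(-15,p[4]-140,22)),('top',T(349,250),lambda p:(-55,p[4]-140,22)),
('side',S(270,291),lambda p:(-55,p[4]-140,22)),('side',S(310,258),lambda p:(-15,p[4]-140,22)),
]
def tip(p):
    a=np.radians(30)+p[5]; return (7+77*np.cos(a),p[3]-22,72+77*np.sin(a))
obs+=[('top',T(619,70),tip),('side',S(598,192),tip)]
def f(p): return np.concatenate([proj(n,jw(p,o(p)))[0]-uv for n,uv,o in obs])
r=least_squares(f,[.5,.05,.0,-100,170,.1],loss='soft_l1',x_scale=[.01,.01,.01,10,10,.1])
print(r.x.round(4)); 
for (n,uv,o),e in zip(obs,f(r.x).reshape(-1,2)): print(n,e.round(1))
np.save('p.npy',r.x)
s=env.observe();M=R.from_rotvec(s['eef_rot']).as_matrix();print(M.round(3))
E
```

```text
[ 5.254000e-01  5.210000e-02 -7.880000e-02 -1.088765e+02  1.672823e+02
  1.863000e-01]
top [-0.3 -1. ]
top [ 1.3 -0.9]
top [-0.4 -2. ]
top [-0.1 -0.9]
side [-1.2 -0.7]
side [0.8 0. ]
side [ 1.2 -1.5]
top [0.4 1.8]
side [-1.8  1.8]
side [-0.4 -0.4]
top [1.1 0. ]
top [0.5 0.5]
top [0.4 0.1]
top [-0.4  0.2]
side [-2.9 -0.6]
side [-0.4 -0.5]
top [-0.1  0.2]
side [-0.1  1. ]
[[ 0.341 -0.001 -0.94 ]
 [ 0.94  -0.002  0.341]
 [-0.002 -1.     0.   ]]
```

```bash
cat >> h.py <<'E'
def go(P,p=None,yawoff=0):
    p=np.load('p.npy') if p is None else p
    s=env.observe(); M=R.from_rotvec(s['eef_rot']).as_matrix()
    d=M.T@(jw(p,P)[0]-s['tool_pos'])/.05
    yaw=np.arctan2(M[1,0],M[0,0]); tgt=np.pi/2+p[2]+yawoff
    print('t',round(s['time'],2),'shift units',d.round(3),'turn units',round(-np.degrees(tgt-yaw)/8,3),'F',np.round(s['contact_force'],1))
    q=s['tool_pos']-[p[0],p[1],0]; c,sn=np.cos(p[2]),np.sin(p[2])
    print('tcp jig mm',(np.array([c*q[0]+sn*q[1],-sn*q[0]+c*q[1],q[2]])*1000).round(1), 'tool axes in jig deg', round(np.degrees(yaw-np.pi/2-p[2]),2))
E
python3 -c "
from h import *
go((-35,-195,200))"
```

```text
t 0.15 shift units [-12.873   0.775  -9.886] turn units -1.926 F [-1.   0.1 -0.3]
tcp jig mm [-340.4  556.9  237.7] tool axes in jig deg -15.41
```

Call:
step_arm(rows=[[[-0.7, 0, -0.5], 0], [[-1.4, 0, -1.05], 0], [[-2.1, 0, -1.6], 0], [[-2.8, 0, -2.15], 0], [[-3.5, 0, -2.7], 0]], fingers=0, newtons=20)

```text
time: 0.65
tool_pos: [0.2974, 0.4222, 0.2383]
eef_rot: [-1.354, -0.95, 0.95]
contact_force: [1.1, -0.5, -0.5]
gripper_width: 0.572
```

Call:
step_arm(rows=[[[-0.7, 0, -0.55], 0], [[-1.4, 0, -1.1], 0], [[-2.1, 0, -1.65], 0], [[-2.8, 0, -2.2], 0], [[-3.5, 0, -2.7], 0]])

```text
time: 1.15
tool_pos: [0.3647, 0.2117, 0.2386]
eef_rot: [-1.354, -0.95, 0.949]
contact_force: [1.5, 0.3, 0.2]
gripper_width: 0.116
```

Call:
step_arm(rows=[[[-0.7, 0, -0.55], 0], [[-1.4, 0, -1.1], 0], [[-2.1, 0, -1.65], 0], [[-2.8, 0.2, -2.2], 0], [[-3.5, 0.4, -2.7], 0]])

```text
time: 1.65
tool_pos: [0.4324, 0.001, 0.2189]
eef_rot: [-1.355, -0.95, 0.948]
contact_force: [0.9, -0.2, -0.6]
gripper_width: 0.006
```

Call:
step_arm(rows=[[[-0.6, 0.1, -0.4], -0.6], [[-1.2, 0.2, -0.8], -1.2], [[-1.8, 0.3, -1.3], -1.9], [[-2.35, 0.35, -1.75], -1.93], [[-2.35, 0.35, -1.75], -1.93]])

```text
time: 2.15
tool_pos: [0.4747, -0.1406, 0.2007]
eef_rot: [-1.247, -1.148, 1.149]
contact_force: [0.2, -0.4, 0.0]
gripper_width: 0.005
```

```bash
python3 - <<'E'
from h import *
go((-35,-195,200))
s=env.observe(); np.savez('w1.npz',pos=s['tool_pos'],rot=s['eef_rot']); print(s['joint_velocities'].round(3),s['gripper_width'])
cv2.imwrite('pics/wrist1.png',env.camera('wrist')[:,:,::-1])
cv2.imwrite('pics/top1.png',env.camera('top')[:,:,::-1])
E
```

```text
t 2.15 shift units [ 0.022  0.013 -0.006] turn units -0.023 F [ 0.2 -0.4  0. ]
tcp jig mm [ -35.3 -196.1  200.7] tool axes in jig deg -0.18
[ 0.049 -0.033  0.035  0.037  0.039  0.052] 0.005128633846067669
```

View pics/wrist1.png

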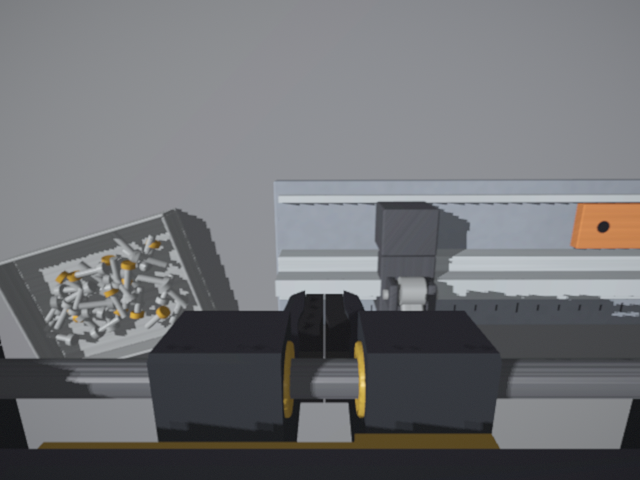

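View pics/top1.png

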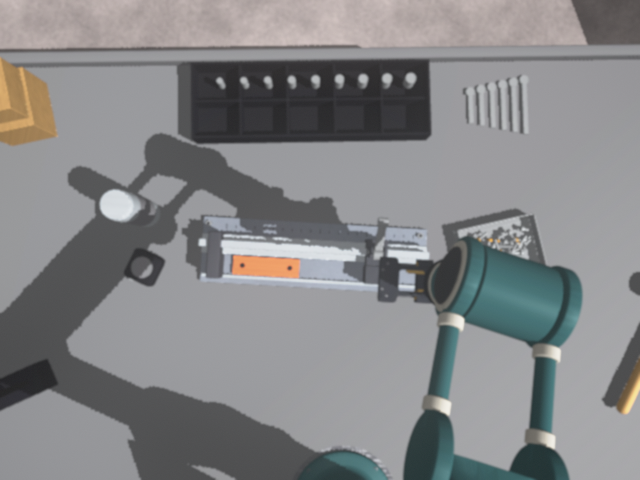

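```bash
python3 - <<'E'
import cv2
t=cv2.imread('pics/wrist1.png')[165:320,260:460]; cv2.imwrite('pics/w1a.png',cv2.resize(t,None,fx=3.8,fy=3.8,interpolation=cv2.INTER_CUBIC))
t=cv2.imread('pics/wrist1.png')[165:320,440:640]; cv2.imwrite('pics/w1b.png',cv2.resize(t,None,fx=3.8,fy=3.8,interpolation=cv2.INTER_CUBIC))
E
```

```text
(no output)
```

View pics/w1a.png

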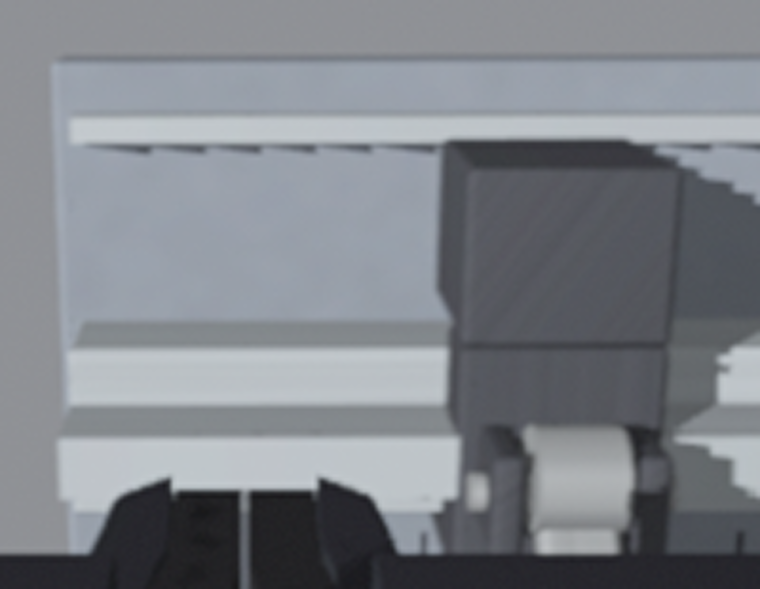

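View pics/w1b.png

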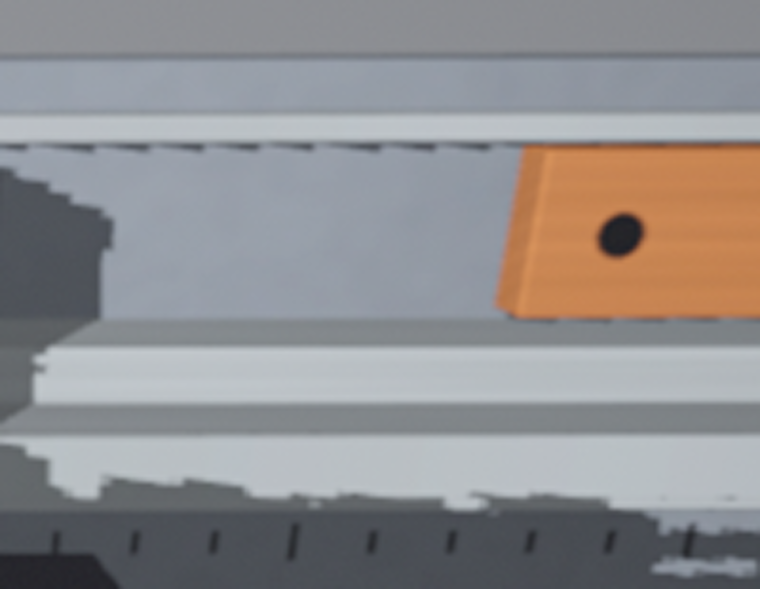

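```bash
cat >> h.py <<'E'
def projw(P,pos,rot):
    c=env.calibration('wrist'); H=np.array(c['hand_eye']); M=R.from_rotvec(rot).as_matrix()
    q=(np.atleast_2d(P)-pos)@M; q=(q-H[:3,3])@H[:3,:3]
    q=np.c_[q[:,0],-q[:,1],-q[:,2]]; u=q@np.array(c['camera_matrix']).T
    return u[:,:2]/u[:,2:]
E
python3 - <<'E'
from h import *
w=np.load('w1.npz')
A=lambda u,v:np.array(((u+.5)/3.8-.5+260,(v+.5)/3.8-.5+165))
B=lambda u,v:A(u,v)+[180,0]
W=[(1,1)]
obs=[(A(53,62),lambda p:(-70,-240,12),(1,1)),(B(760,57),lambda p:(-70,190,12),(0,1)),
(A(470,170),lambda p:(-58,p[3]-44,60),(1,1)),(A(683,168),lambda p:(-58,p[3],60),(1,1)),
(B(545,147),lambda p:(-55,p[4]-140,22),(1,1)),(B(517,318),lambda p:(-15,p[4]-140,22),(1,1)),
(A(72,349),lambda p:(-13,-240,37),(0,1)),(B(700,346),lambda p:(-13,40,37),(0,1)),(A(72,437),lambda p:(0,-240,59),(0,1)),(B(700,434),lambda p:(0,40,59),(0,1))]
def f(p): return np.concatenate([(projw(jw(p,o(p)),w['pos'],w['rot'])[0]-uv)*k for uv,o,k in obs])
p0=np.load('p.npy'); print(f(p0).reshape(-1,2).round(1).tolist())
r=least_squares(lambda q:f(np.r_[q,p0[5]]),p0[:5],loss='soft_l1',x_scale=[.01,.01,.01,10,10])
print(p0[:5].round(4),r.x.round(4)); print(r.fun.reshape(-1,2).round(1).tolist())
p=np.r_[r.x,p0[5]]; np.save('p.npy',p); go((-35,-195,200))
E
```

```text
[[0.3, 1.5], [0.0, 1.0], [-2.9, -4.9], [-1.4, -4.5], [-0.4, -3.2], [-1.2, -3.5], [-0.0, -3.7], [-0.0, -4.1], [-0.0, -3.7], [-0.0, -4.1]]
[ 5.254000e-01  5.210000e-02 -7.880000e-02 -1.088765e+02  1.672823e+02] [ 5.284000e-01  5.160000e-02 -7.750000e-02 -1.066623e+02  1.688357e+02]
[[0.0, 5.4], [0.0, 4.2], [-0.7, -0.6], [0.7, -0.4], [0.4, 0.2], [-0.4, -0.3], [-0.0, 0.1], [-0.0, -0.7], [-0.0, 0.2], [-0.0, -0.6]]
t 2.25 shift units [-0.042  0.014 -0.099] turn units -0.021 F [0.3 0.2 0.5]
tcp jig mm [ -39.9 -192.9  200.7] tool axes in jig deg -0.17
```

Call:
step_arm(rows=[[[0, 0.7, -0.1], 0], [[0, 1.4, -0.1], 0], [[0, 2.1, -0.1], 0], [[0, 2.8, -0.1], 0], [[0, 3.27, -0.1], 0]])

```text
time: 2.75
tool_pos: [0.4771, -0.1355, 0.0355]
eef_rot: [-1.241, -1.151, 1.153]
contact_force: [0.4, -0.1, 0.6]
gripper_width: 0.004
```

Call:
step_arm(rows=[[[0.1, 0, 0], 0], [[0.2, 0, 0], 0], [[0.3, 0, 0], 0], [[0.4, 0, 0], 0], [[0.5, 0, 0], 0]])

```text
time: 3.25
tool_pos: [0.4823, -0.1125, 0.0392]
eef_rot: [-1.248, -1.153, 1.151]
contact_force: [-0.8, 0.5, -0.7]
gripper_width: 0.006
```

```bash
python3 - <<'E'
from h import *
go((-35,-170,37))
cv2.imwrite('pics/side2.png',cv2.resize(env.camera('side')[190:380,200:440,::-1],None,fx=3,fy=3,interpolation=cv2.INTER_CUBIC))
E
```

```text
t 3.25 shift units [-0.057  0.045  0.034] turn units -0.004 F [-0.8  0.5 -0.7]
tcp jig mm [ -33.3 -167.1   39.2] tool axes in jig deg -0.03
```

View pics/side2.png

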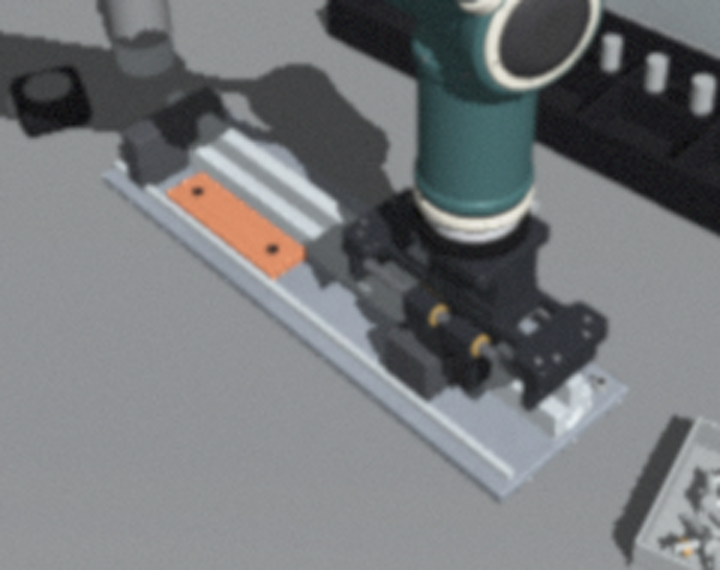

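Call:
step_arm(rows=[[[0.15, 0, 0], 0], [[0.35, 0, 0], 0], [[0.55, 0, 0], 0], [[0.75, 0, 0], 0], [[0.95, 0, 0], 0]])

```text
time: 3.8
tool_pos: [0.4854, -0.0647, 0.038]
eef_rot: [-1.246, -1.152, 1.151]
contact_force: [0.6, -3.6, 2.4]
gripper_width: 0.002
```

Call:
step_arm(rows=[[[0.2, 0, 0], 0], [[0.4, 0, 0], 0], [[0.6, 0, 0], 0], [[0.8, 0, 0], 0], [[1.0, 0, 0], 0]])

```text
time: 4.3
tool_pos: [0.4887, -0.0148, 0.0377]
eef_rot: [-1.245, -1.151, 1.151]
contact_force: [2.2, -3.0, 0.3]
gripper_width: 0.002
```

```bash
python3 - <<'E'
from h import *
go((-35,-11,38))
cv2.imwrite('pics/side3.png',cv2.resize(env.camera('side')[190:380,200:440,::-1],None,fx=3,fy=3,interpolation=cv2.INTER_CUBIC))
E
```

```text
t 4.3 shift units [ 1.164 -0.007  0.012] turn units -0.006 F [ 2.2 -3.   0.3]
tcp jig mm [-34.4 -69.2  37.7] tool axes in jig deg -0.05
```

View pics/side3.png

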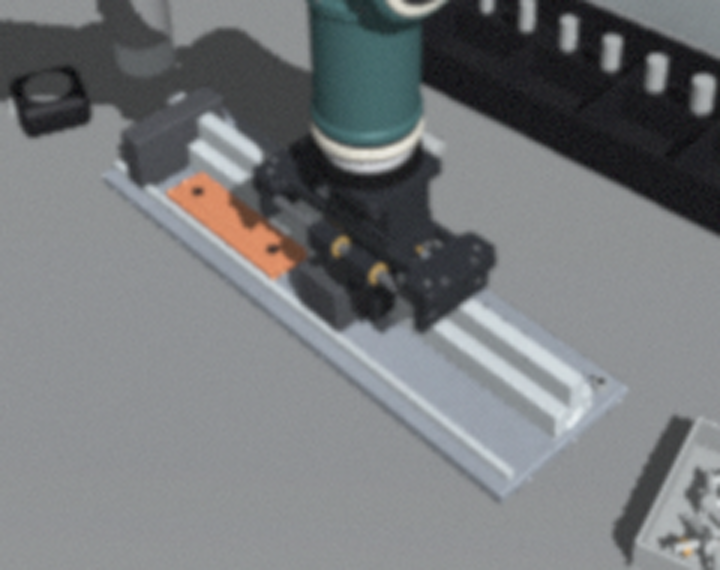

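Call:
step_arm(rows=[[[0.15, 0, 0], 0], [[0.3, 0, 0], 0], [[0.45, 0, 0], 0], [[0.6, 0, 0], 0], [[0.7, 0, 0], 0]])

```text
time: 4.85
tool_pos: [0.4906, 0.02, 0.0373]
eef_rot: [-1.244, -1.15, 1.152]
contact_force: [-2.0, -3.2, 0.9]
gripper_width: 0.003
```

Call:
step_arm(rows=[[[0.06, 0, 0], 0], [[0.12, 0, 0], 0], [[0.18, 0, 0], 0], [[0.24, 0, 0], 0], [[0.3, 0, 0], 0]])

```text
time: 5.35
tool_pos: [0.4917, 0.0337, 0.0373]
eef_rot: [-1.245, -1.15, 1.153]
contact_force: [-1.5, -6.2, -0.2]
gripper_width: 0.004
```

```bash
python3 - <<'E'
from h import *
go((-35,-11,38))
cv2.imwrite('pics/side4.png',cv2.resize(env.camera('side')[190:380,200:440,::-1],None,fx=3,fy=3,interpolation=cv2.INTER_CUBIC))
E
```

```text
t 5.35 shift units [ 0.194 -0.014 -0.005] turn units -0.004 F [-1.5 -6.2 -0.2]
tcp jig mm [-35.2 -20.7  37.3] tool axes in jig deg -0.03
```

View pics/side4.png

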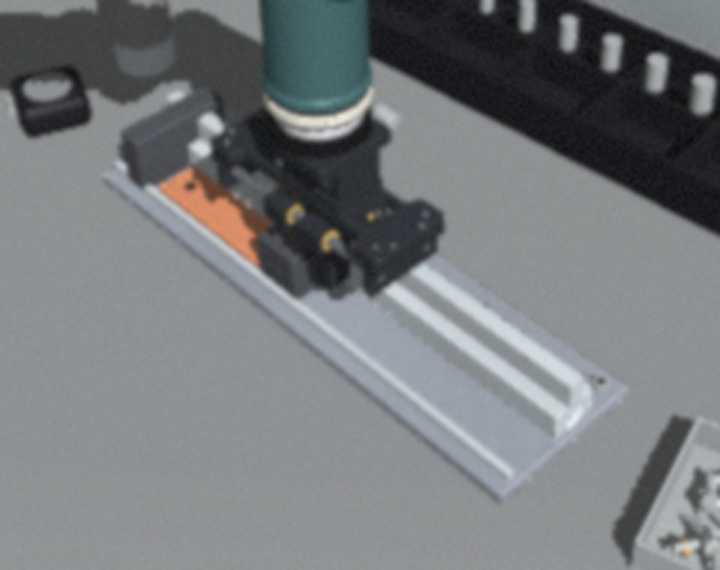

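The bar is now moving with the stop (force about 6 N). I'll go on in small increments until the force rises.

Call:
step_arm(rows=[[[0.03, 0, 0], 0], [[0.06, 0, 0], 0], [[0.09, 0, 0], 0], [[0.12, 0, 0], 0], [[0.14, 0, 0], 0]])

```text
time: 5.9
tool_pos: [0.4922, 0.0407, 0.0373]
eef_rot: [-1.245, -1.15, 1.153]
contact_force: [-1.2, -5.2, 1.4]
gripper_width: 0.008
```

Call:
step_arm(rows=[[[0.02, 0, 0], 0], [[0.03, 0, 0], 0], [[0.04, 0, 0], 0]])

```text
time: 6.2
tool_pos: [0.4924, 0.0426, 0.0373]
eef_rot: [-1.245, -1.15, 1.153]
contact_force: [-1.6, -6.0, 0.4]
gripper_width: 0.005
```

Call:
step_arm(rows=[[[0.015, 0, 0], 0], [[0.03, 0, 0], 0], [[0.03, 0, 0], 0]])

```text
time: 6.5
tool_pos: [0.4925, 0.0436, 0.0373]
eef_rot: [-1.245, -1.15, 1.154]
contact_force: [-2.5, -6.9, 0.6]
gripper_width: 0.009
```

Call:
step_arm(rows=[[[0.02, 0, 0], 0], [[0.04, 0, 0], 0], [[0.04, 0, 0], 0]])

```text
time: 6.8
tool_pos: [0.4925, 0.0438, 0.0373]
eef_rot: [-1.247, -1.149, 1.157]
contact_force: [-3.2, -16.3, 1.1]
gripper_width: 0.004
```

Call:
step_arm(rows=[[[0.02, 0, 0], 0], [[0.04, 0, 0], 0], [[0.04, 0, 0], 0]])

```text
time: 7.1
tool_pos: [0.4925, 0.0439, 0.0374]
eef_rot: [-1.248, -1.148, 1.161]
contact_force: [-3.2, -23.8, 2.5]
gripper_width: 0.003
```

Call:
step_arm(rows=[[[-0.04, 0, 0], 0], [[-0.08, 0, 0], 0], [[-0.2, 0, 0], 0], [[-0.4, 0, 0], 0], [[-0.6, 0, 0], 0]])

```text
time: 7.6
tool_pos: [0.4917, 0.0185, 0.0379]
eef_rot: [-1.245, -1.152, 1.151]
contact_force: [-0.6, 0.6, -0.7]
gripper_width: 0.004
```

Call:
step_arm(rows=[[[0, -0.8, 0], 0], [[0, -1.6, 0], 0], [[0, -2.4, 0], 0], [[0, -3.2, 0], 0], [[0, -3.2, 0], 0]])

```text
time: 8.1
tool_pos: [0.4959, 0.0184, 0.2048]
eef_rot: [-1.254, -1.161, 1.145]
contact_force: [0.9, 0.6, -0.0]
gripper_width: 0.006
```

```bash
python3 - <<'E'
from h import *
p=np.load('p.npy'); 
go((-35,-11,38))
s=env.observe(); np.savez('w2.npz',pos=s['tool_pos'],rot=s['eef_rot'])
im=env.camera('wrist')[:,:,::-1]; cv2.imwrite('pics/wrist5.png',im)
cv2.imwrite('pics/top5.png',env.camera('top')[:,:,::-1])
E
```

```text
t 8.1 shift units [0.487 3.334 0.147] turn units -0.008 F [ 0.9  0.6 -0. ]
tcp jig mm [-29.8 -35.6 204.8] tool axes in jig deg -0.06
```

View pics/wrist5.png

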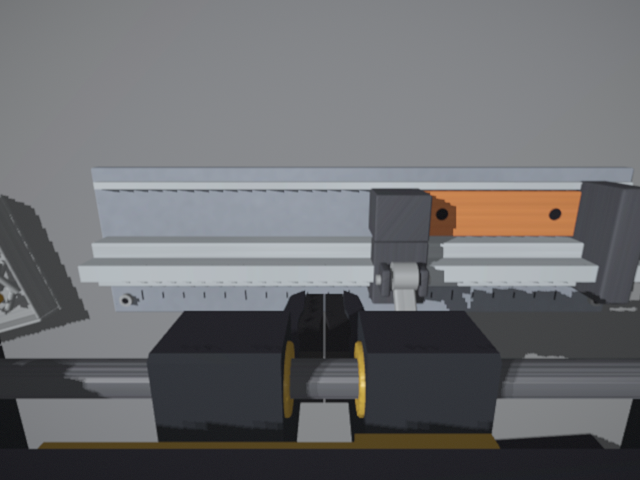

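Call:
step_arm(rows=[[[0.3, 0, -0.6], 0], [[0.6, 0, -1.2], 0], [[0.9, 0, -1.8], 0], [[1.27, 0, -2.6], 0], [[1.27, 0, -2.6], 0]])

```text
time: 8.7
tool_pos: [0.6283, 0.0732, 0.1938]
eef_rot: [-1.242, -1.15, 1.153]
contact_force: [-1.4, -0.4, -0.5]
gripper_width: 0.007
```

```bash
python3 - <<'E'
from h import *
go((95,28,112))
s=env.observe(); np.savez('w3.npz',pos=s['tool_pos'],rot=s['eef_rot'])
im=env.camera('wrist')[:,:,::-1]; cv2.imwrite('pics/wrist6.png',im)
cv2.imwrite('pics/side6.png',env.camera('side')[:,:,::-1])
E
```

```text
t 8.7 shift units [-0.026  1.635  0.053] turn units 0.001 F [-1.4 -0.4 -0.5]
tcp jig mm [ 97.9  29.3 193.8] tool axes in jig deg 0.01
```

View pics/wrist6.png

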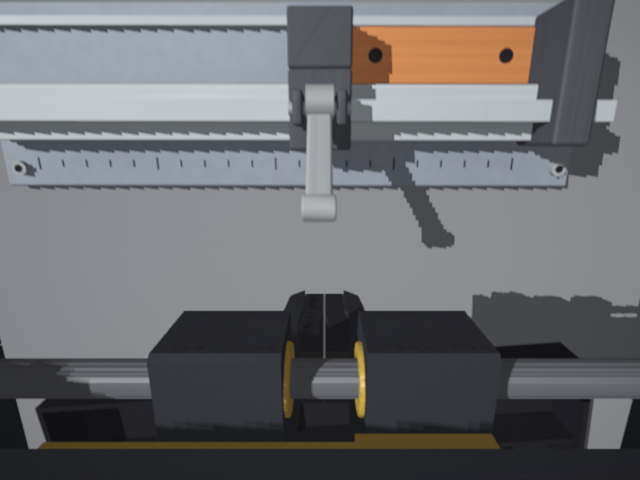

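View pics/side6.png

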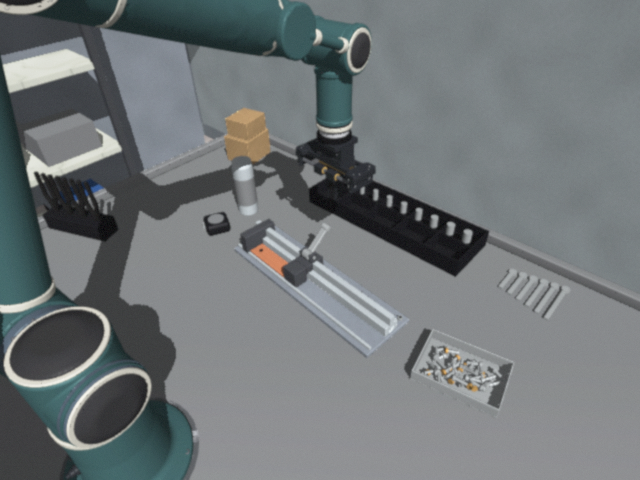

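```bash
python3 - <<'E'
from h import *
w=np.load('w3.npz'); p=np.load('p.npy')
for a in (30,35,40,41,45):
    a_=np.radians(a); print(a,projw(jw(p,(7+77*np.cos(a_),28,72+77*np.sin(a_))),w['pos'],w['rot'])[0].round(1))
# pivot cyl top, bed far edge corners, end face/bar, scale screws
for P in [(7,28,72),(70,240,12),(70,-240,12),(-58,50,60),(-58,6,60),(0,100,59),(14,100,59),(-35,190,22),(-35,50,22)]:
    print(P,projw(jw(p,P),w['pos'],w['rot'])[0].round(1))
E
```

```text
30 [321.7 217.7]
35 [321.7 213.6]
40 [321.6 208.3]
41 [321.6 207.1]
45 [321.6 201.9]
(7, 28, 72) [321.8 108.3]
(70, 240, 12) [566.8 191.5]
(70, -240, 12) [ 12.6 191.7]
(-58, 50, 60) [355.4   4. ]
(-58, 6, 60) [288.   4.]
(0, 100, 59) [425.2  99.3]
(14, 100, 59) [423.8 120.4]
(-35, 190, 22) [533.4  55.7]
(-35, 50, 22) [350.7  55.7]
```

Call:
step_arm(rows=[[[0, 0.4, 0], 0], [[0, 0.8, 0], 0], [[0, 1.2, 0], 0], [[0, 1.6, 0], 0], [[0, 1.6, 0], 0]])

```text
time: 9.3
tool_pos: [0.6212, 0.071, 0.1136]
eef_rot: [-1.24, -1.144, 1.156]
contact_force: [-1.2, 0.2, -0.2]
gripper_width: 0.004
```

Call:
step_arm(rows=[[[-0.03, 0, 0.1], 0], [[-0.03, 0, 0.2], 0], [[-0.03, 0, 0.3], 0], [[-0.03, 0, 0.4], 0], [[-0.03, 0, 0.5], 0]])

```text
time: 9.8
tool_pos: [0.609, 0.0717, 0.1242]
eef_rot: [-1.26, -1.166, 1.142]
contact_force: [14.0, -4.0, 11.6]
gripper_width: 0.009
```

```bash
python3 - <<'E'
from h import *
go((24,28,125))
im=env.camera('wrist')[:,:,::-1]; cv2.imwrite('pics/wrist7.png',im)
E
```

```text
t 9.8 shift units [ 0.033 -0.039  1.095] turn units -0.003 F [14.  -4.  11.6]
tcp jig mm [ 78.8  26.3 124.2] tool axes in jig deg -0.02
```

View pics/wrist7.png

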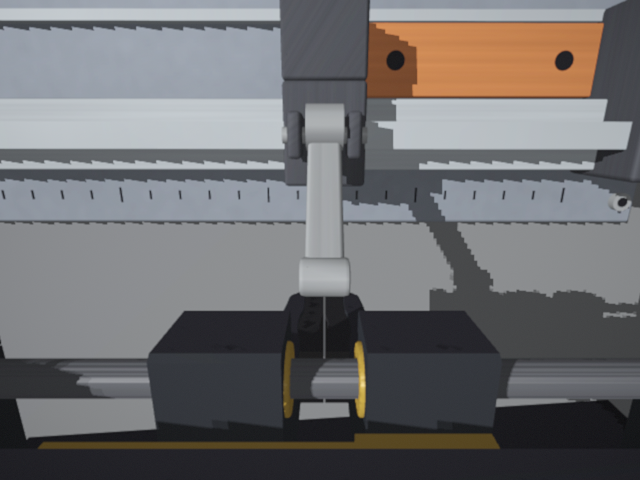

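Call:
step_arm(rows=[[[0, 0, -0.15], 0], [[0, 0, -0.3], 0], [[0, 0, -0.3], 0]])

```text
time: 10.15
tool_pos: [0.616, 0.0713, 0.1176]
eef_rot: [-1.245, -1.151, 1.151]
contact_force: [-0.2, -0.2, -0.5]
gripper_width: 0.007
```

```bash
python3 - <<'E'
from h import *
go((90,28,112))
s=env.observe(); w=dict(pos=s['tool_pos'],rot=s['eef_rot'])
im=env.camera('wrist')[:,:,::-1]; cv2.imwrite('pics/wrist8.png',im)
p=np.load('p.npy')
for a in (30,35,40,45,50):
    a_=np.radians(a); print(a,projw(jw(p,(7+77*np.cos(a_),28,72+77*np.sin(a_))),w['pos'],w['rot'])[0].round(1))
E
```

```text
t 10.15 shift units [ 0.032  0.113 -0.083] turn units -0.007 F [-0.2 -0.2 -0.5]
tcp jig mm [ 85.8  26.4 117.6] tool axes in jig deg -0.05
30 [327.5 279.1]
35 [327.7 275.7]
40 [327.8 270.6]
45 [328.  263.7]
50 [328.1 254.7]
```

View pics/wrist8.png

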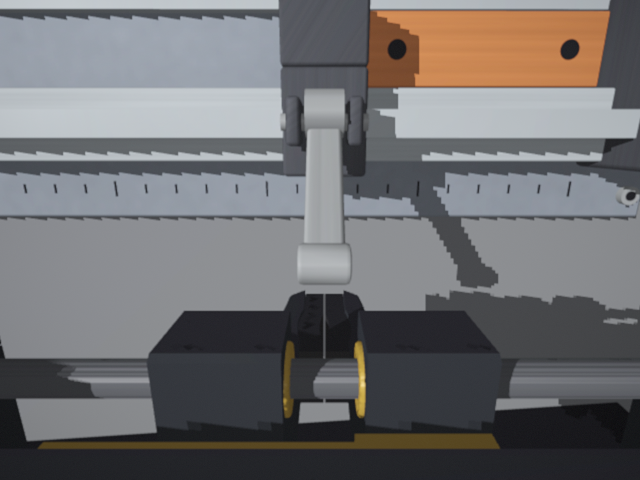

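Call:
step_arm(rows=[[[0.02, 0.11, 0.04], 0], [[0.03, 0.11, 0.1], 0], [[0.03, 0.11, 0.16], 0]])

```text
time: 10.5
tool_pos: [0.6079, 0.0734, 0.1117]
eef_rot: [-1.246, -1.152, 1.152]
contact_force: [3.2, -0.6, 1.9]
gripper_width: 0.006
```

Call:
step_arm(rows=[[[0, -0.07, 0.06], 0], [[0, -0.14, 0.15], 0], [[0, -0.22, 0.26], 0], [[0, -0.29, 0.37], 0], [[0, -0.29, 0.37], 0]])

```text
time: 11.0
tool_pos: [0.5887, 0.075, 0.1275]
eef_rot: [-1.245, -1.151, 1.151]
contact_force: [-0.2, -0.6, -0.6]
gripper_width: 0.005
```

```bash
python3 - <<'E'
from h import *
go((60,28,127))
s=env.observe(); w=dict(pos=s['tool_pos'],rot=s['eef_rot'])
im=env.camera('wrist')[:,:,::-1]; cv2.imwrite('pics/wrist9.png',im)
p=np.load('p.npy')
for a in (40,45,50,55,60,65):
    a_=np.radians(a); print(a,projw(jw(p,(7+77*np.cos(a_),28,72+77*np.sin(a_))),w['pos'],w['rot'])[0].round(1))
E
```

```text
t 11.0 shift units [ 0.     0.009 -0.034] turn units -0.005 F [-0.2 -0.6 -0.6]
tcp jig mm [ 58.3  28.  127.5] tool axes in jig deg -0.04
40 [324. 322.]
45 [324.  317.7]
50 [324.  311.7]
55 [324.  303.9]
60 [324.  294.2]
65 [324.  282.6]
```

View pics/wrist9.png

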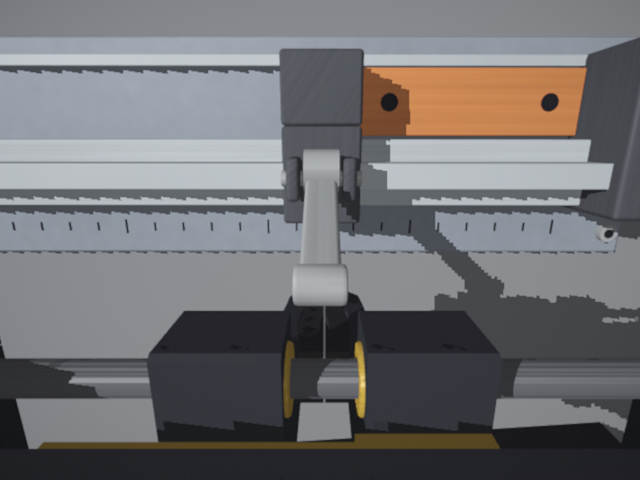

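Call:
step_arm(rows=[[[0, -0.08, 0.18], 0], [[0, -0.14, 0.38], 0], [[0, -0.19, 0.58], 0], [[0, -0.2, 0.78], 0], [[0, -0.2, 0.98], 0]])

```text
time: 11.55
tool_pos: [0.5398, 0.0788, 0.1369]
eef_rot: [-1.245, -1.152, 1.151]
contact_force: [2.8, 0.5, -1.2]
gripper_width: 0.007
```

```bash
python3 - <<'E'
from h import *
go((10,28,137))
s=env.observe(); w=dict(pos=s['tool_pos'],rot=s['eef_rot'])
im=env.camera('wrist')[:,:,::-1]; cv2.imwrite('pics/wrist10.png',im)
p=np.load('p.npy')
for a in (80,90,100,110):
    a_=np.radians(a); print(a,projw(jw(p,(7+77*np.cos(a_),28,72+77*np.sin(a_))),w['pos'],w['rot'])[0].round(1))
E
```

```text
t 11.55 shift units [ 0.    -0.003 -0.015] turn units -0.006 F [ 2.8  0.5 -1.2]
tcp jig mm [  9.2  28.  136.9] tool axes in jig deg -0.05
80 [324.  349.2]
90 [324.  320.3]
100 [323.9 287.3]
110 [323.9 252.3]
```

View pics/wrist10.png

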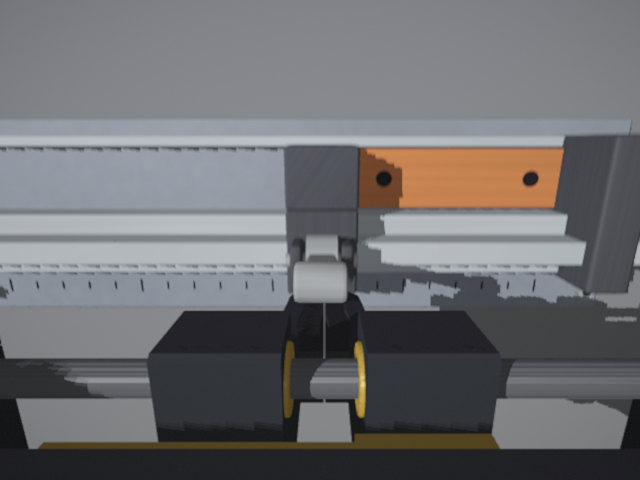

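Call:
step_arm(rows=[[[0, 0.02, 0.13], 0], [[0, 0.07, 0.28], 0], [[0, 0.11, 0.38], 0], [[0, 0.16, 0.48], 0], [[0, 0.16, 0.48], 0]])

```text
time: 12.1
tool_pos: [0.5196, 0.0805, 0.131]
eef_rot: [-1.25, -1.157, 1.148]
contact_force: [4.5, -1.3, 4.8]
gripper_width: 0.007
```

```bash
cat >> h.py <<'E'
def look(name,angs):
    s=env.observe(); w=dict(pos=s['tool_pos'],rot=s['eef_rot'])
    im=env.camera('wrist')[:,:,::-1]; cv2.imwrite('pics/%s.png'%name,im)
    p=np.load('p.npy')
    for a in angs:
        a_=np.radians(a); print(a,projw(jw(p,[(7+r*np.cos(a_),28,72+r*np.sin(a_)) for r in(77,85)]),w['pos'],w['rot']).round(1).tolist())
E
python3 - <<'E'
from h import *
go((-13,28,130.5)); look('wrist11',(110,115,120,125))
E
```

```text
t 12.1 shift units [-0.002  0.009  0.041] turn units -0.003 F [ 4.5 -1.3  4.8]
tcp jig mm [-11.   28.1 131. ] tool axes in jig deg -0.03
110 [[323.7, 307.5], [323.7, 309.5]]
115 [[323.6, 289.9], [323.7, 288.9]]
120 [[323.6, 272.5], [323.6, 268.7]]
125 [[323.6, 255.8], [323.6, 249.3]]
```

View pics/wrist11.png

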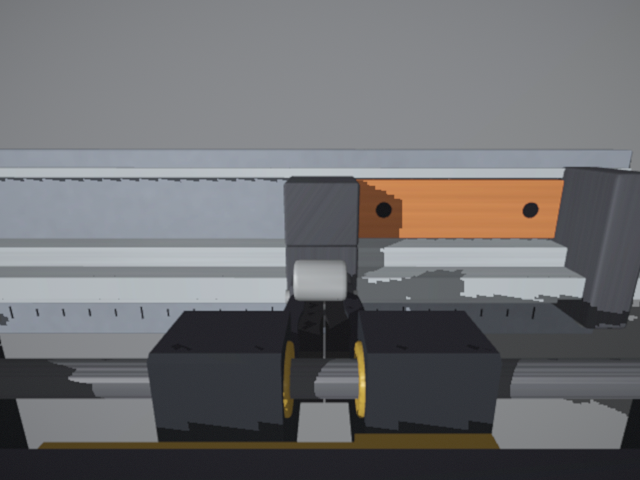

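Call:
step_arm(rows=[[[0, 0.08, 0.13], 0], [[0, 0.15, 0.22], 0], [[0, 0.23, 0.31], 0], [[0, 0.31, 0.38], 0], [[0, 0.31, 0.38], 0]])

```text
time: 12.65
tool_pos: [0.4994, 0.0818, 0.1155]
eef_rot: [-1.248, -1.154, 1.15]
contact_force: [0.3, -2.3, 9.7]
gripper_width: 0.005
```

```bash

python3 - <<'E'
from h import *
go((-31,28,117)); look('wrist12',(130,135,140,145))
E
```

```text
t 12.65 shift units [ 0.003 -0.031 -0.005] turn units -0.005 F [ 0.3 -2.3  9.7]
tcp jig mm [-31.2  27.9 115.5] tool axes in jig deg -0.04
130 [[324.3, 302.7], [324.3, 296.6]]
135 [[324.3, 285.9], [324.3, 277.2]]
140 [[324.2, 270.4], [324.2, 259.5]]
145 [[324.2, 256.4], [324.2, 243.7]]
```

View pics/wrist12.png

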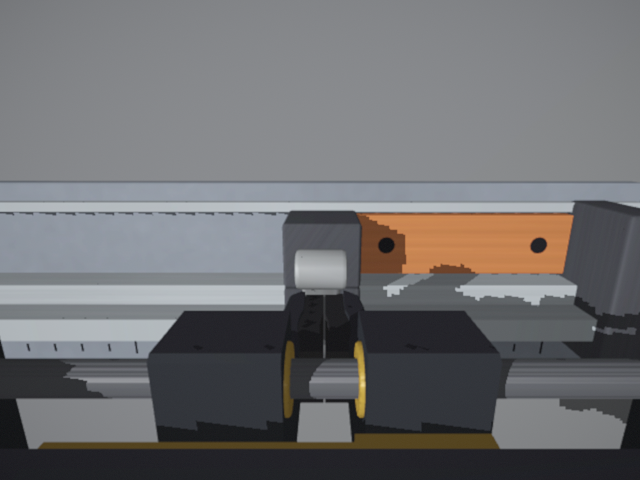

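Call:
step_arm(rows=[[[0, 0.11, 0.08], 0], [[0, 0.21, 0.14], 0], [[0, 0.31, 0.19], 0], [[0, 0.41, 0.23], 0], [[0, 0.5, 0.26], 0]])

```text
time: 13.2
tool_pos: [0.4849, 0.083, 0.0888]
eef_rot: [-1.246, -1.152, 1.151]
contact_force: [1.3, -1.6, 6.3]
gripper_width: 0.001
```

```bash

python3 - <<'E'
from h import *
go((-48,28,84)); look('wrist13',(155,160,165,170,173))
E
```

```text
t 13.2 shift units [0.001 0.096 0.045] turn units -0.006 F [ 1.3 -1.6  6.3]
tcp jig mm [-45.8  28.   88.8] tool axes in jig deg -0.05
155 [[324.0, 288.5], [324.0, 273.1]]
160 [[324.0, 276.1], [323.9, 259.7]]
165 [[323.9, 265.8], [323.9, 248.7]]
170 [[323.9, 257.5], [323.9, 240.0]]
173 [[323.9, 253.4], [323.9, 235.8]]
```

View pics/wrist13.png

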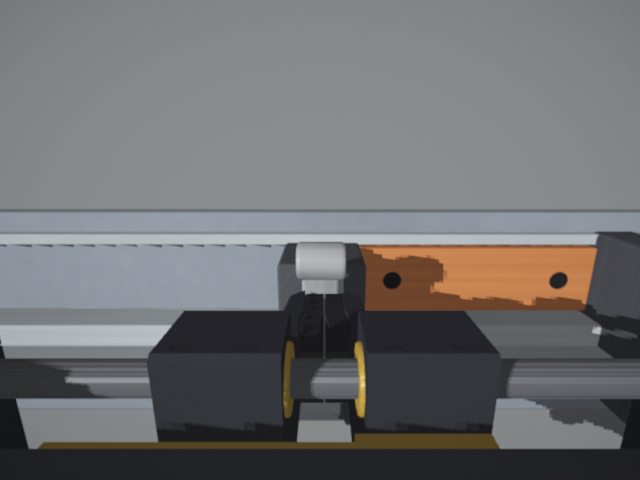

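Call:
step_arm(rows=[[[0, 0.05, 0.02], 0], [[0, 0.1, 0.03], 0], [[0, 0.15, 0.03], 0], [[0, 0.15, 0.03], 0]])

```text
time: 13.65
tool_pos: [0.4841, 0.0831, 0.0838]
eef_rot: [-1.246, -1.152, 1.151]
contact_force: [-5.5, -0.6, 23.3]
gripper_width: 0.001
```

Call:
step_arm(rows=[[[0, 0.03, 0], 0], [[0, 0.06, 0], 0], [[0, 0.06, 0], 0]])

```text
time: 13.95
tool_pos: [0.4842, 0.0832, 0.0833]
eef_rot: [-1.245, -1.151, 1.152]
contact_force: [-13.9, -3.3, 41.1]
gripper_width: 0.004
```

Call:
step_arm(rows=[[[0, -0.1, -0.02], 0], [[0, -0.3, -0.02], 0], [[0, -0.8, -0.02], 0], [[0, -1.4, 0], 0], [[0, -2.0, 0], 0]])

```text
time: 14.45
tool_pos: [0.4814, 0.0831, 0.1772]
eef_rot: [-1.242, -1.148, 1.154]
contact_force: [0.8, -0.3, 0.9]
gripper_width: 0.008
```

```bash

python3 - <<'E'
from h import *
go((-48,28,84)); look('wrist14',(160,165,170,173))
cv2.imwrite('pics/side14.png',cv2.resize(env.camera('side')[200:360,220:420,::-1],None,fx=4,fy=4,interpolation=cv2.INTER_CUBIC))
E
```

```text
t 14.45 shift units [ 0.006  1.865 -0.033] turn units -0.007 F [ 0.8 -0.3  0.9]
tcp jig mm [-49.3  27.8 177.2] tool axes in jig deg -0.05
160 [[324.2, 232.3], [324.2, 221.1]]
165 [[324.2, 226.8], [324.2, 215.3]]
170 [[324.2, 222.4], [324.2, 210.7]]
173 [[324.2, 220.3], [324.2, 208.5]]
```

View pics/wrist14.png

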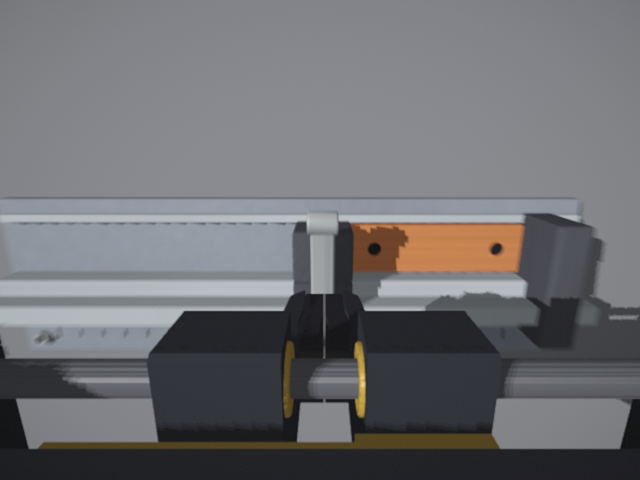

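View pics/side14.png

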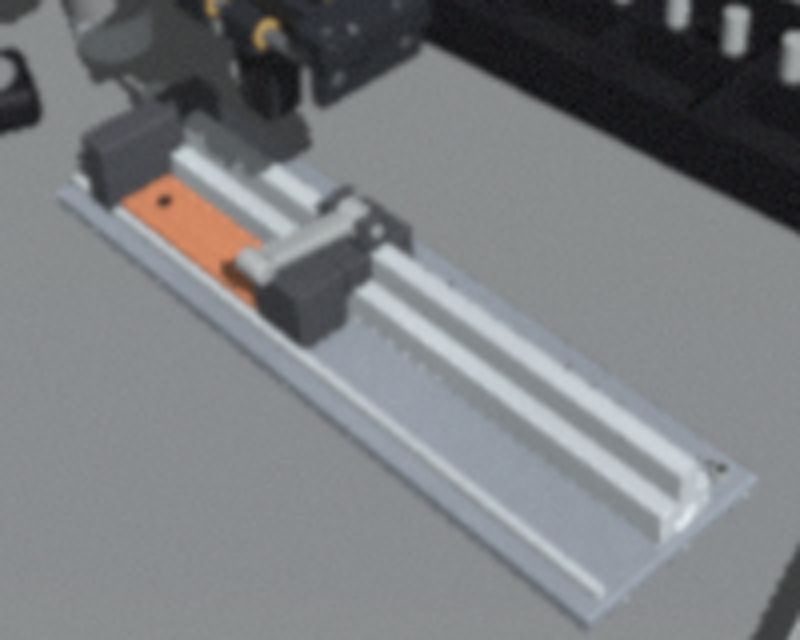

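Call:
step_arm(rows=[[[0.5, 0, 0], 0], [[1.0, 0, 0], 0], [[1.5, 0, -0.3], 0], [[1.8, 0, -0.6], 0], [[1.8, 0, -0.6], 0]])

```text
time: 15.05
tool_pos: [0.5204, 0.1718, 0.176]
eef_rot: [-1.243, -1.151, 1.154]
contact_force: [-0.7, 0.5, 0.1]
gripper_width: 0.007
```

```bash

python3 - <<'E'
from h import *
go((-48,28,84)); look('wrist15',(170,173))
im=cv2.imread('pics/wrist15.png')
cv2.imwrite('pics/w15z.png',cv2.resize(im[150:310,180:480],None,fx=2.6,fy=2.6,interpolation=cv2.INTER_CUBIC))
s=env.observe();p=np.load('p.npy')
for P in [(-35,50,22),(-35,190,22),(-35,50,60)]: print(P,projw(jw(p,P),s['tool_pos'],s['eef_rot'])[0].round(1))
E
```

```text
t 15.05 shift units [-1.824  1.842  0.611] turn units 0.005 F [-0.7  0.5  0.1]
tcp jig mm [-17.3 119.3 176. ] tool axes in jig deg 0.04
170 [[175.9, 171.7], [173.6, 158.7]]
173 [[178.2, 170.2], [176.3, 157.3]]
(-35, 50, 22) [239.1 210. ]
(-35, 190, 22) [413.4 210. ]
(-35, 50, 60) [227.4 219.3]
```

View pics/w15z.png

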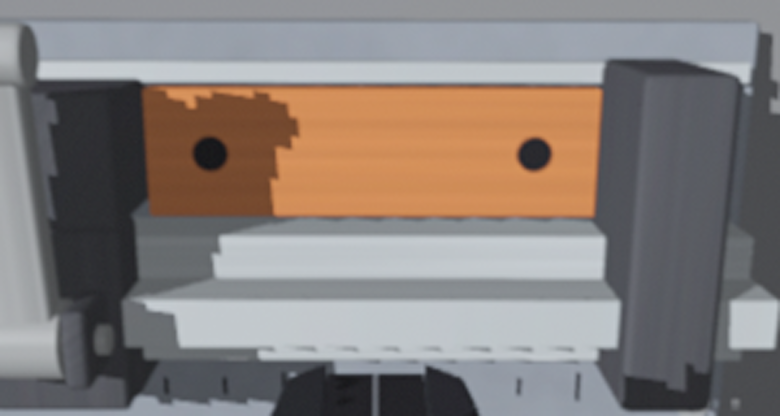

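```bash

python3 - <<'E'
from h import *
p=np.load('p.npy')
for a in (160,165,170,173.2):
    a_=np.radians(a); u=proj('side',jw(p,[(7+r*np.cos(a_),28,72+r*np.sin(a_)) for r in (0,77)])); print(a,((u-[220,200]+.5)*4-.5).round(0).tolist())
E
```

```text
160 [[355.0, 216.0], [259.0, 240.0]]
165 [[355.0, 216.0], [257.0, 250.0]]
170 [[355.0, 216.0], [256.0, 260.0]]
173.2 [[355.0, 216.0], [256.0, 266.0]]
```

```bash
python3 -c "
from rig import env
print(env.observe()['time'],env.observe()['contact_force']); print(env.hand_in())"
```

```text
15.1 [-1.32807568  0.48852111  0.03653418]
the job is handed in; nothing more can be done
None
```

The stop is set against the copper bar and locked, and I handed the job in at 15.1 s of the 64 s allowed.

With the lever open and the fingers shut, I pushed the stop along the rail. It carried the bar against the end block, and the push force rose from about 6 N to 24 N without further movement. I then swung the lever over to its hard stop and backed the arm clear.

**Last checks:**
- **Bar fit:** the close wrist picture shows no gap between the bar and the end block, or between the bar and the stop.
- **Lever:** at the end it took 41 N without moving. The lever tip in the side picture matches the fully locked angle, about 173 degrees.
- **Contact:** the arm is clear of the jig and touching nothing. I did not touch the tray, tape or can.

**What went less well:**
- **Lever jam:** my first horizontal push on the lever jammed by friction at about 18 N. I backed off and pushed along its arc, which worked.
- **Force limit:** the final 41 N was at the fingertips for a moment. That is just over the 40 N limit given for the arm and gripper body, and I can't tell whether the judging counts fingertips too.
- **Jig position:** the camera estimates disagreed by about 3 mm across the rail, so I used contact forces for the final positions.

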